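# Unlatch the watch movement case

## Robot

A 6-joint arm with a two-finger parallel gripper is mounted at the origin on the work surface. World frame = base frame: x ahead of the robot, y to its left, z up, the work surface at z = 0. Lengths are in m, angles in rad, forces in N, time in s.
With the tool pointing down it reaches from about 0.35 to 0.775 m from the base axis. Payload 7.3 kg.
Tool frame: the origin (TCP) lies at the centre of the arm's flange, where the gripper is bolted on; the fingertips stand 178 mm ahead of it and the grasp point (between the pads) lies 159 mm ahead of it (tip_extent is the distance from the TCP to the fingertips, in m); z points along the fingers, y is the line along which they close (so a half turn about z gives the same grasp; the last joint's range is limited). The gripper opens to 92 mm and grips with 3 to 60 N. Pads are 19 mm wide; open, the fingers measure 130 mm over their backs; the gripper's body (75 mm by 190 mm) begins 47 mm behind the grasp point.
Start: joints at [1.072, 0.342, 1.524, -0, 1.275, -0.146], TCP at [0.181, 0.493, 0.405] pointing down, gripper open.
Joint ranges: [-2.53, 2.53], [-0.77, 2.02], [0.04, 2.7], [-1, 4.14], [0.28, 2.66], [-3.11, 3.11]. Speed limits (rad/s): [2.57, 2.57, 3.14, 3.14, 3.14, 3.14].

## Interface

Orientations are given as [roll, pitch, yaw] about the fixed x, y, z axes, in that order (R = Rz(yaw) Ry(pitch) Rx(roll)).
In Python, from cell import * gives the robot as it stands.
- The arm moves only by the tool arm_command, never from a script. Its arguments are lists of equal length, an entry for each row: "xyz": the shift along the world's x, y, z in mm, a list of three; "spin": the turn about the world's z in degrees. In form: {"xyz": [[tx, ty, tz], ...], "spin": [spin, ...]}. A call has 1 to 20 rows; each row shifts and turns the commanded pose from where the row before left it; what a row does not reach is not made up. A row lasts 1/10 s, in which the tool goes at most 50 mm and 8.59 degrees, less where a joint would pass 70% of its speed; a pose out of reach is approached as far as the arm can. A call with a gripper value outside its range is refused whole. "jaw" is the opening, from -1 (shut) to 1 (fully open), set as the call begins (left out, the last holds). The fingers move at their own pace and stop on an object; "squeeze" is the grip in N (left out, the last holds). Time passes only in rows, so rows that do not move let the fingers close. It gives the time, the measured TCP pose, the force, the opening and the grip force at its end, in the units of the state.
- observe(): the state, without advancing time (a new reading comes with each control period).
- read_camera(name): name is "scene" or "top" or "wrist"; returns a dict with "img" (420x560x3 uint8, red, green, blue), "depth" (420x560 float32, m along the optical axis (not along the pixel's ray), 0 where there is no reading), "fx", "fy", "cx", "cy" (pixels), "world_from_camera" (4x4, takes a point from camera to world coordinates). Camera axes: x right, y up, looking along -z (the intrinsics and any distortion apply to the point x, -y, -z); pixel columns grow to the right and rows downward; lengths in m; the calibration is good to about 2 mm. The wrist camera is an equidistant fisheye: a pixel r from the principal point sees the ray r / f radians off the axis. A picture is of the moment at which its call begins.
- hand_in(): hands the job in; it is judged then, once.
The state is a dict: "time": time; "qpos": joint angles; "qvel": joint speeds; "joint_efforts": joint torques, N m; "tool_pos": TCP position; "tool_rot": TCP orientation; "contact_force": force on the tool from outside, world axes, zero at the start; "torque": the same for the moment, N m; "opening": finger opening in m; "grip_force": force on a finger pad.
Only numpy, scipy, OpenCV 4.12 (cv2) and the standard library are available. Lean on these libraries where they do the work, as an engineer would, in place of code of your own. Each camera call takes 0.05 s, during which the arm holds its last target. There are 200 camera calls.

## Task

Unlatch the movement case on the bench: press the small round button in the lid gently until the T-handle pops out, then turn the handle clockwise (seen from above) until you feel it come up firmly against its sprung stop, without forcing either. Leave the handle out and resting against the stop, let go, and do not disturb the loose things around it.

Things in the scene. Friction and masses are not known exactly. Their poses are not given: they have to be found in the camera images.
- case: Fixed aluminium case, 260 (x) x 280 (y) x 80 mm high; origin under its centre, on the handle's axis; yaw within 0.4 rad of the robot's. On the lid is a black bezel 14 mm high (top 94 mm above the bench; x -77 to 36, y -56 to 56 mm in the case frame). In it the T-handle's bar lies flush in a slot along y, and the release button lies on the -x side of the bar.
- button_top (a point): Centre of the top of the steel push button: 22 mm across, 8 mm above the bezel (102 mm above the bench), 52 mm from the handle's axis towards the case's -x. It goes 6 mm straight down on a spring (1.5 N at first, 5.1 N at the bottom, then a hard end) and comes back up. 4 to 5 mm down it lets the handle go. Not more than 20 N may be put on it.
- button (a joint): How far the button is pressed, m: 0 up, 0.006 bottom.
- bar_mid (a point): Middle of the T-handle's steel bar, on the turning axis: bar 76 mm long (its y), 14 mm wide (its x), 12 mm high; the point is at half its height, 88 mm above the bench when stowed, 118 mm when popped out. Its axes turn with the handle. Popped out, the bar's underside stands 18 mm above the bezel, on a 14 mm stem.
- stem (a joint): How far the T-handle has come out, m: 0 flush in its slot (cannot be turned), 0.030 fully out. A spring pushes it out when the button is pressed (about 5 N when out, so it sinks if pushed down with more).
- thandle (a joint): Turn of the T-handle, rad: 0 stowed (bar along the case's y), growing clockwise seen from above (-z rotation). Turning takes 0.25 to 0.3 N m of steady friction, and it stays where it is left. A hidden stop comes somewhere between 0.8 and 1.5 rad, different every time: a spring of 4 N m/rad, so the moment climbs from there.
- stop_arm: Small arm on the handle's shaft inside the case, not visible; meets the stop 20 mm from the axis (1 N on it = 0.02 N m at the handle). Firmly against the stop: at least 4 N (0.08 N m above the steady friction); over 25 N (0.5 N m above the friction, 0.12 rad past first touch) is forcing. Origin on the handle's axis at the case's underside.
- loupe: Bystander: black eye loupe, 36 mm across and 30 mm high, standing on the lid at the case's +x side; origin under its centre.
- pot: Bystander: small oil pot with a lid, 34 mm across and 32 mm high, standing on the lid at the case's +x side; origin under its centre.
- parts_tray: Bystander: blue divided parts tray, 160 x 90 x 22 mm, on the bench right of the case (-y); origin under its centre.
- driver: Bystander: screwdriver, 130 mm long, lying on the bench left of the case (+y).

How it is judged:
On the way, in this order (a step that is already met when the one before it is completed fails the run):
1. the T-handle has popped out (value of joint stem above 0.024 m and value of joint thandle below 0.2 rad), for 0.1 s.
2. the popped-out handle is turned firmly against its stop (value of joint stem above 0.02 m and value of joint thandle above 0.7 rad and contact force between stop_arm and anything else above 4 N), for 0.2 s.
At the end, for the whole second after the job is handed in: The T-handle is out (more than 24 mm), turned more than 0.7 rad clockwise and still resting against its stop (more than 1 N on the stop arm), at rest, and the button is back up (pressed less than 2 mm) (value of joint stem above 0.024 m and value of joint thandle above 0.7 rad and contact force between stop_arm and anything else above 1 N and velocity of joint thandle between -0.05 and 0.05 rad/s and value of joint button below 0.002 m); the robot touches nothing.
It fails at once if the release button is pressed with more than 20 N (contact force between anything else and button above 20 N).
It fails at once if the handle is forced against its stop (more than 25 N on the stop arm) (contact force between stop_arm and anything else above 25 N).
It fails at once if a loose thing (loupe, oil pot, parts tray, screwdriver) is shifted by more than 15 mm (distance of any of loupe, pot, parts_tray, driver from where it was at the start of the episode above 0.015 m).
It also fails if it takes over 72 s, if anything falls off the work surface, if the arm or the gripper's body presses on something with over 40 N, if the wrist force passes 120 N, or if a joint passes its speed limit or range.

## Working session

There is one attempt and no reset: what is moved stays moved. The work goes in short steps, Python scripts to look and compute and a tool call to move; the robot and the scene stay as the last step left them, time stands still between calls to the robot, and variables do not carry over. Pictures are saved under pics/ and viewed, at most 10 in all, crops included, and the job is handed in when it is done.

Besides the shell and the picture viewer there is one more tool, called by a JSON object that holds its "method" and its "body", one argument or row to a line. arm_command: Moves the arm, as the interface text tells. Its arguments: {"type":"object","properties":{"xyz":{"type":"array","items":{"type":"array","items":{"type":"number"}}},"spin":{"type":"array","items":{"type":"number"}},"jaw":{"type":"number"},"squeeze":{"type":"number"}},"required":["xyz","spin"]}

```bash
mkdir -p pics; ls; python3 - <<'E'
from cell import *
import cv2,numpy as np
o=observe();print({k:np.round(v,3) for k,v in o.items()})
for n in ("top","scene"):
    c=read_camera(n);cv2.imwrite(f"pics/{n}0.png",c["img"][:,:,::-1]);np.savez(f"pics/{n}0.npz",**c)
    print(n,c["fx"],c["cx"],c["cy"],np.round(c["world_from_camera"],3))
E
```

```text
pics
{'time': np.float64(0.0), 'qpos': array([ 1.072,  0.343,  1.525, -0.   ,  1.275, -0.146]), 'qvel': array([-0.001,  0.002,  0.001, -0.001, -0.001,  0.001]), 'joint_efforts': array([ 1.0000e-03, -4.3123e+01, -2.4423e+01,  7.2000e-02,  5.6000e-02,
       -0.0000e+00]), 'tool_pos': array([0.181, 0.493, 0.404]), 'tool_rot': array([-3.14 , -0.   ,  2.789]), 'contact_force': array([-0.793, -0.174, -0.107]), 'torque': array([-0.049,  0.038, -0.009]), 'grip_force': np.float64(0.0), 'opening': np.float64(0.092)}
top 387.84867925126343 277.41737489255223 214.65844673836753 [[-0.091  0.975 -0.201  0.413]
 [-0.996 -0.088  0.022  0.026]
 [ 0.003  0.202  0.979  1.23 ]
 [ 0.     0.     0.     1.   ]]
scene 386.0138772891245 277.9515492546587 205.86512141467065 [[-0.76  -0.525  0.383  0.995]
 [ 0.65  -0.627  0.43   0.44 ]
 [ 0.014  0.575  0.818  0.881]
 [ 0.     0.     0.     1.   ]]
```

View pics/top0.png

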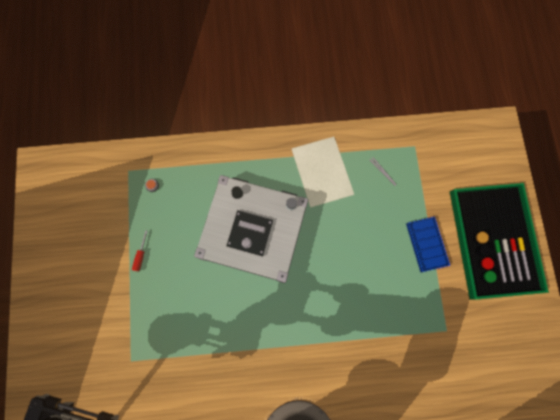

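View pics/scene0.png

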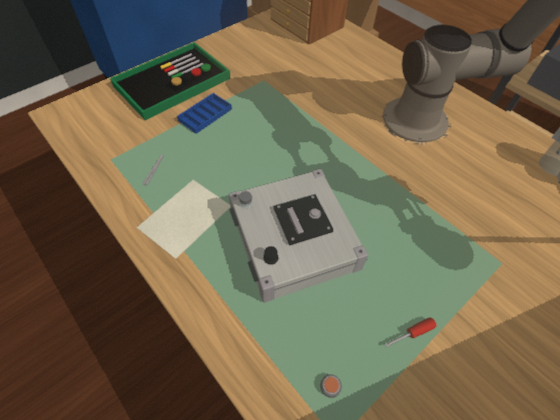

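The top view shows the case around px (250,230), the bar near (252,226), and the button near (246,243). I'll enlarge both views to measure more closely.

```bash
cat > h.py <<'E'
import numpy as np
def onplane(c,u,v,z):
    T=c["world_from_camera"];d=T[:3,:3]@np.array([(u-c["cx"])/c["fx"],-(v-c["cy"])/c["fy"],-1]);o=T[:3,3]
    return o+d*(z-o[2])/d[2]
E
python3 - <<'E'
import cv2,numpy as np
a=cv2.imread("pics/top0.png")[165:290,190:315];b=cv2.imread("pics/scene0.png")[165:300,225:370]
a=cv2.resize(a,(400,400),interpolation=cv2.INTER_CUBIC) # x3.2
b=cv2.resize(b,(400,372),interpolation=cv2.INTER_CUBIC)
b=cv2.copyMakeBorder(b,0,28,0,0,cv2.BORDER_CONSTANT)
cv2.imwrite("pics/crop0.png",np.hstack([a,b]))
E
```

```text
(no output)
```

View pics/crop0.png

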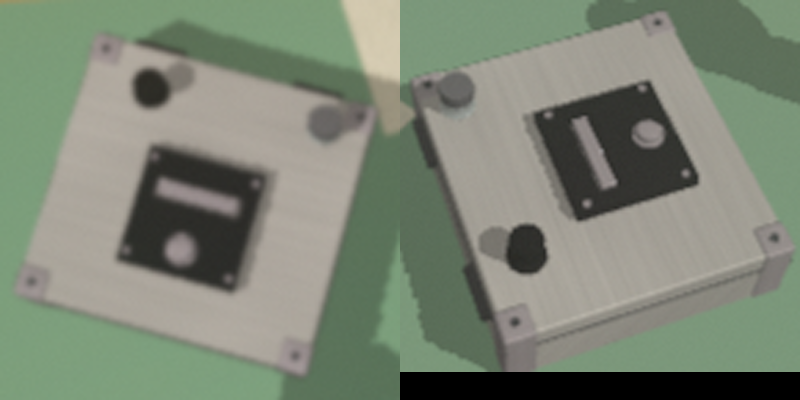

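In the left half of the crop (top camera, x3.2), the bar runs (156,188)–(240,207) and the button top is at (181,248). In the right half (scene camera), the bar middle is at about (194,152) and the button at (249,130).

```bash
python3 - <<'E'
import numpy as np
from h import *
t=np.load("pics/top0.npz");s=np.load("pics/scene0.npz")
T=lambda u,v,z:onplane(t,190+(u+.5)/3.2-.5,165+(v+.5)/3.2-.5,z)
S=lambda u,v,z:onplane(s,225+(u+.5)/2.7586-.5,165+(v+.5)/2.7556-.5,z)
lid=[T(*p,.08) for p in((95,35),(376,107),(305,376),(16,294))]
bz=[T(*p,.094) for p in((153,146),(272,174),(235,292),(118,260))]
P=lambda n,x:print(n,np.round(x,4))
P("lidc",np.mean(lid,0));
for q in (lid,bz):
    P("corners",q);P("sides",[np.linalg.norm(q[i]-q[i-1]) for i in range(4)])
    P("yaw",[np.arctan2(*(q[0]-q[3])[[1,0]]),np.arctan2(*(q[1]-q[2])[[1,0]]), np.arctan2(*(q[0]-q[1])[[1,0]])-np.pi/2,np.arctan2(*(q[3]-q[2])[[1,0]])-np.pi/2])
P("bar top",T(198,197.5,.094));P("button top",T(181,248,.102))
a,b=T(156,188,.094),T(240,207,.094);P("barlen,yaw",[np.linalg.norm(a-b),np.arctan2(*(a-b)[[1,0]])-np.pi/2])
P("bar scene",S(194,152,.094));P("button scene",S(249,130,.102))
a,b=S(182,118,.094),S(207,186,.094);P("yaw scene",np.arctan2(*(b-a)[[1,0]])-np.pi/2)
P("loupe",T(151,88,.11));P("pot",T(326,124,.112))
E
```

```text
lidc [0.617  0.0812 0.08  ]
corners [[ 0.787   0.1677  0.08  ]
 [ 0.6914 -0.095   0.08  ]
 [ 0.4455 -0.0035  0.08  ]
 [ 0.5441  0.2556  0.08  ]]
sides [0.2582 0.2795 0.2623 0.2772]
yaw [-0.3471 -0.356  -0.3489 -0.3636]
corners [[0.6693 0.1185 0.094 ]
 [0.6327 0.0099 0.094 ]
 [0.5263 0.0534 0.094 ]
 [0.5653 0.158  0.094 ]]
sides [0.1113 0.1146 0.115  0.1116]
yaw [-0.3629 -0.388  -0.3253 -0.3567]
bar top [0.6168 0.0803 0.094 ]
button top [0.57  0.099 0.102]
barlen,yaw [ 0.0802 -0.3151]
bar scene [0.6221 0.0851 0.094 ]
button scene [0.5729 0.1028 0.102 ]
yaw scene -0.4313
loupe [0.7211 0.1152 0.11  ]
pot [ 0.6717 -0.0438  0.112 ]
```

{"method": "arm_command", "body": {
  "xyz": [
    [24,-24.5,0],
    [24,-24.5,0],
    [24,-24.5,0],
    [24,-24.5,0],
    [24,-24.5,0],
    [24,-24.5,0],
    [24,-24.5,0],
    [24,-24.5,0],
    [24,-24.5,0],
    [24,-24.5,0],
    [24,-24.5,0],
    [24,-24.5,0],
    [24,-24.5,0],
    [24,-24.5,0],
    [24,-24.5,0],
    [24,-24.5,0],
    [0,0,0],
    [0,0,0]
  ],
  "spin": [-5.6,-5.6,-5.6,-5.6,-5.6,-5.6,-5.6,-5.6,-5.6,-5.6,-5.6,-5.6,-5.6,-5.6,-5.6,-5.6,0,0],
  "jaw": -1
}}

```text
time: 1.9
tool_pos: [0.5655, 0.1002, 0.4039]
tool_rot: [-3.14, 0.0, 1.225]
contact_force: [-0.7, 1.0, 0.4]
opening: 0.0004
grip_force: 0.0
```

```bash
python3 - <<'E'
from cell import *
import cv2,numpy as np
o=observe();print({k:np.round(o[k],4) for k in("tool_pos","tool_rot","qpos","contact_force","torque","time")})
c=read_camera("wrist");cv2.imwrite("pics/w1.png",c["img"][:,:,::-1]);np.savez("pics/w1.npz",**c)
print(c["fx"],c["fy"],c["cx"],c["cy"],np.round(c["world_from_camera"],3))
E
```

```text
{'tool_pos': array([0.5655, 0.1002, 0.4039]), 'tool_rot': array([-3.1399e+00,  4.0000e-04,  1.2246e+00]), 'qpos': array([4.1900e-02, 4.3390e-01, 1.3847e+00, 3.0000e-04, 1.3247e+00,
       3.8810e-01]), 'contact_force': array([-0.7091,  1.0481,  0.3914]), 'torque': array([-0.1119,  0.1002,  0.0299]), 'time': np.float64(1.9)}
325.19226210127806 325.19226210127806 276.25670064716354 211.02744998747468 [[ 0.941  0.329  0.084  0.588]
 [-0.339  0.912  0.23   0.16 ]
 [-0.001 -0.245  0.97   0.384]
 [ 0.     0.     0.     1.   ]]
```

View pics/w1.png

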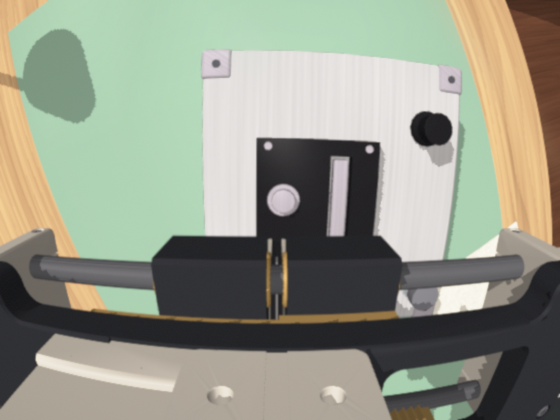

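The wrist view shows the button top at about (283,199) and the bar's far end at (331–349,156). The top bezel corners are at (257,138) and (380,143). The lower part of the bar is hidden by the fingers.

```bash
cat >> h.py <<'E'
def fish(c,u,v,z):
    x,y=(u-c["cx"])/c["fx"],(v-c["cy"])/c["fy"];r=np.hypot(x,y);s=np.sin(r)/r
    T=c["world_from_camera"];d=T[:3,:3]@np.array([x*s,-y*s,-np.cos(r)]);o=T[:3,3]
    return o+d*(z-o[2])/d[2]
E
python3 - <<'E'
import cv2
a=cv2.imread("pics/w1.png")[120:245,245:390]
cv2.imwrite("pics/w1c.png",cv2.resize(a,None,fx=4,fy=4,interpolation=cv2.INTER_CUBIC))
E
```

```text
(no output)
```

View pics/w1c.png

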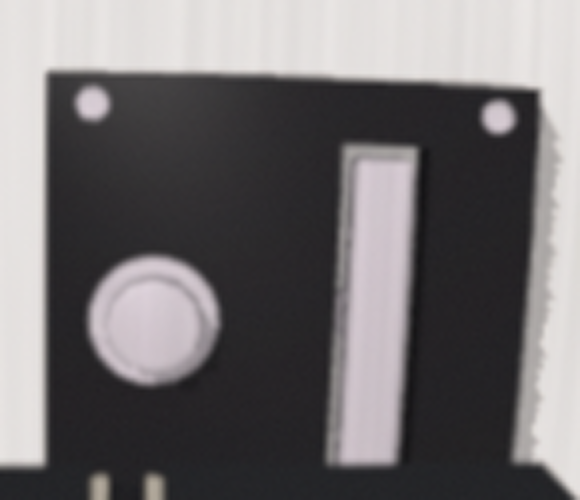

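The crop (x4) shows the button's outer circle at (154,320), r≈65, and an inner disc at (153,325), r≈49. The bar's edges are at x 354–415 at y=157 and 343–400 at y=465. The bezel corners are at (47,72) and (540,90).

```bash
python3 - <<'E'
import numpy as np
from h import *
c=np.load("pics/w1.npz")
W=lambda u,v,z:fish(c,245+(u+.5)/4-.5,120+(v+.5)/4-.5,z)
P=lambda n,x:print(n,np.round(x,4))
P("button outer",[W(154,320,.102),W(154,320,.094)]);P("in",W(153,325,.102))
P("diam outer/in",[np.linalg.norm(W(89,320,.102)-W(219,320,.102)),np.linalg.norm(W(104,325,.102)-W(202,325,.102))])
a=W(384.5,157,.094);b=W(371.5,465,.094);d=(a-b)/np.linalg.norm(a-b)
yaw=np.arctan2(d[1],d[0])-np.pi/2;P("bar end, yaw",[*a,yaw]);P("barw",np.linalg.norm(W(354,157,.094)-W(415,157,.094)))
P("mid",a-d*.038)
e=W(47,72,.094);f=W(47,465,.094);g=W(540,90,.094)
P("bezel",[e,g]);P("len",np.linalg.norm(e-g));P("yaw",[np.arctan2(*(e-f)[[1,0]])-np.pi/2,np.arctan2(*(g-e)[[1,0]])])
y=-.352;R=np.array([[np.cos(y),-np.sin(y)],[np.sin(y),np.cos(y)]])
P("origin from bezel",[e[:2]-R@[-.077,.056],g[:2]-R@[.036,.056]]);P("origin from button",W(154,320,.102)[:2]-R@[-.052,0])
E
```

```text
button outer [[0.5725 0.1015 0.102 ]
 [0.5721 0.0998 0.094 ]]
in [0.572  0.1005 0.102 ]
diam outer/in [0.0288 0.0217]
bar end, yaw [ 0.6338  0.1178  0.094  -0.3456]
barw 0.0141
mid [0.6209 0.082  0.094 ]
bezel [[0.5688 0.1608 0.094 ]
 [0.6736 0.121  0.094 ]]
len 0.1121
yaw [-0.3581 -0.3634]
origin from bezel [[0.6217 0.0817]
 [0.6205 0.0808]]
origin from button [0.6214 0.0836]
```

{"method": "arm_command", "body": {
  "xyz": [
    [2,0,-20],
    [2,0,-20],
    [2,0,-20],
    [0.5,0.3,-20],
    [0,0,-20],
    [0,0,-10],
    [0,0,-3],
    [0,0,0],
    [0,0,0],
    [0,0,0]
  ],
  "spin": [-0.5,0,0,0,0,0,0,0,0,0]
}}

```text
time: 2.95
tool_pos: [0.5721, 0.1011, 0.2927]
tool_rot: [3.14, -0.001, 1.216]
contact_force: [-0.4, 1.1, 0.9]
opening: 0.0003
grip_force: 0.0
```

```bash
cat > chk.py <<'E'
from cell import *
import numpy as np
def st():
    o=observe();print({k:np.round(o[k],4) for k in("time","tool_pos","contact_force","torque","opening","grip_force")},"yaw",round(float(o["tool_rot"][2]),4))
def dep(name="scene"):
    c=read_camera(name);d=c["depth"];T=c["world_from_camera"]
    v,u=np.mgrid[:420,:560];P=np.stack([(u-c["cx"])/c["fx"]*d,-(v-c["cy"])/c["fy"]*d,-d],-1)@T[:3,:3].T+T[:3,3]
    return P,d,c
E
python3 - <<'E'
from chk import *
for i in range(3): st()
for n in ("scene","top"):
    P,d,c=dep(n)
    m=(d>0)&(np.hypot(P[...,0]-.6205,P[...,1]-.082)<.03)
    print(n,m.sum(),np.percentile(P[m][:,2],[5,50,95]).round(4))
    import cv2;cv2.imwrite(f"pics/{n}1.png",c["img"][:,:,::-1])
st()
E
```

```text
{'time': np.float64(2.95), 'tool_pos': array([0.5721, 0.1011, 0.2927]), 'contact_force': array([-0.4353,  1.069 ,  0.8579]), 'torque': array([-0.1184,  0.1301, -0.0388]), 'opening': np.float64(0.0003), 'grip_force': np.float64(0.0)} yaw 1.2164
{'time': np.float64(2.95), 'tool_pos': array([0.5721, 0.1011, 0.2927]), 'contact_force': array([-0.4353,  1.069 ,  0.8579]), 'torque': array([-0.1184,  0.1301, -0.0388]), 'opening': np.float64(0.0003), 'grip_force': np.float64(0.0)} yaw 1.2164
{'time': np.float64(2.95), 'tool_pos': array([0.5721, 0.1011, 0.2927]), 'contact_force': array([-0.4353,  1.069 ,  0.8579]), 'torque': array([-0.1184,  0.1301, -0.0388]), 'opening': np.float64(0.0003), 'grip_force': np.float64(0.0)} yaw 1.2164
scene 2228 [0.0927 0.367  0.4644]
top 142 [0.4488 0.4637 0.4708]
{'time': np.float64(3.05), 'tool_pos': array([0.572 , 0.101 , 0.2925]), 'contact_force': array([-0.304 ,  0.5626,  0.0729]), 'torque': array([-0.1098,  0.0714, -0.033 ]), 'opening': np.float64(0.0005), 'grip_force': np.float64(0.0)} yaw 1.2162
```

{"method": "arm_command", "body": {
  "xyz": [
    [0,0,-4],
    [0,0,-4],
    [0,0,-3],
    [0,0,-1],
    [0,0,-1],
    [0,0,-1],
    [0,0,0]
  ],
  "spin": [0,0,0,0,0,0,0]
}}

```text
time: 3.75
tool_pos: [0.5718, 0.101, 0.2781]
tool_rot: [-3.142, 0.0, 1.216]
contact_force: [-2.7, -0.4, 4.7]
opening: 0.0005
grip_force: 2.2
```

{"method": "arm_command", "body": {
  "xyz": [
    [0,0,-0.7],
    [0,0,-0.7],
    [0,0,0]
  ],
  "spin": [0,0,0]
}}

```text
time: 4.05
tool_pos: [0.5718, 0.101, 0.2768]
tool_rot: [3.141, 0.0, 1.216]
contact_force: [-2.7, 0.4, 5.8]
opening: 0.0005
grip_force: 2.9
```

{"method": "arm_command", "body": {
  "xyz": [
    [0,0,-0.7],
    [0,0,0]
  ],
  "spin": [0,0]
}}

```text
time: 4.25
tool_pos: [0.5718, 0.101, 0.2759]
tool_rot: [3.142, 0.0, 1.216]
contact_force: [-1.6, 0.4, 4.4]
opening: 0.0006
grip_force: 2.0
```

```bash
cat >> chk.py <<'E'
def bar():
    P,d,c=dep()
    m=(d>0)&(np.hypot(P[...,0]-.6205,P[...,1]-.082)<.045)&(P[...,2]<.14)
    print("pts",m.sum(),"z pct",np.percentile(P[m][:,2],[5,50,90,98]).round(4),"n>.11:",(P[m][:,2]>.11).sum())
    return c
E
python3 -c "
from chk import *
st();bar();st()"
```

```text
{'time': np.float64(4.25), 'tool_pos': array([0.5718, 0.101 , 0.2759]), 'contact_force': array([-1.6376,  0.4482,  4.3574]), 'torque': array([-0.1822,  0.354 , -0.0038]), 'opening': np.float64(0.0006), 'grip_force': np.float64(1.9737)} yaw 1.2163
pts 772 z pct [0.0794 0.0936 0.1205 0.1229] n>.11: 136
{'time': np.float64(4.3), 'tool_pos': array([0.5718, 0.101 , 0.2758]), 'contact_force': array([-1.7404,  0.3587,  3.3855]), 'torque': array([-0.1922,  0.4232,  0.0401]), 'opening': np.float64(0.0002), 'grip_force': np.float64(1.9888)} yaw 1.2163
```

{"method": "arm_command", "body": {
  "xyz": [
    [0,0,-0.5],
    [0,0,0],
    [0,0,10],
    [0,0,25],
    [0,0,35],
    [0,0,35],
    [0,0,23],
    [0,0,0],
    [0,0,0]
  ],
  "spin": [0,0,0,0,0,0,0,0,0]
}}

```text
time: 5.2
tool_pos: [0.5718, 0.101, 0.4033]
tool_rot: [3.141, -0.0, 1.216]
contact_force: [-0.4, -0.0, -0.1]
opening: 0.0006
grip_force: 0.0
```

```bash
python3 - <<'E'
from chk import *
import cv2
st();bar()
c=read_camera("wrist");np.savez("pics/w2.npz",**c)
a=c["img"][100:250,225:405,::-1];cv2.imwrite("pics/w2c.png",cv2.resize(a,None,fx=4,fy=4,interpolation=cv2.INTER_CUBIC))
E
```

```text
{'time': np.float64(5.2), 'tool_pos': array([0.5718, 0.101 , 0.4033]), 'contact_force': array([-0.4299, -0.0463, -0.1053]), 'torque': array([-0.1331,  0.0631,  0.0573]), 'opening': np.float64(0.0006), 'grip_force': np.float64(0.0)} yaw 1.2163
pts 943 z pct [0.0794 0.0936 0.1226 0.1245] n>.11: 193
```

View pics/w2c.png

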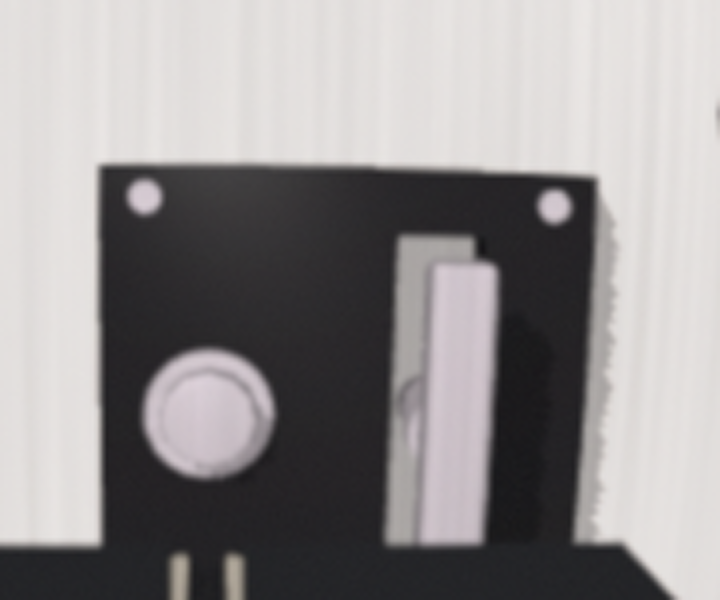

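The handle is out and raised above its slot. In this crop (x4) its far end is at y=263, x 432–498, and at y=540 it spans x 420–485. The button is back up at (208,412).

```bash
python3 - <<'E'
from chk import *
from h import *
c=np.load("pics/w2.npz")
W=lambda u,v,z:fish(c,225+(u+.5)/4-.5,100+(v+.5)/4-.5,z)
a=W(465,263,.124);b=W(452.5,540,.124);d=(a-b)/np.linalg.norm(a-b)
print("end",a.round(4),"yaw",np.arctan2(d[1],d[0])-np.pi/2,"w",np.linalg.norm(W(432,263,.124)-W(498,263,.124)),"mid",(a-d*.038).round(4))
P,dd,_=dep();m=(dd>0)&(np.hypot(P[...,0]-.6205,P[...,1]-.082)<.045)&(abs(P[...,2]-.1235)<.004)
q=P[m];print("scene depth mid",q.mean(0).round(4),len(q))
import cv2
for n in("top",):
  P,dd,_=dep(n);m=(dd>0)&(np.hypot(P[...,0]-.6205,P[...,1]-.082)<.045)&(abs(P[...,2]-.1235)<.004);print(n,P[m].mean(0).round(4) if m.any() else None,m.sum())
(x,y),(w,h),an=cv2.minAreaRect(q[:,:2].astype(np.float32)*1000);print(x,y,w,h,an)
E
```

```text
end [0.6336 0.1176 0.124 ] yaw -0.3556210109092617 w 0.013643704480813458 mid [0.6204 0.0819 0.124 ]
scene depth mid [0.6224 0.0838 0.1229] 159
top None 0
621.6044311523438 81.49144744873047 75.6517333984375 14.219076156616211 68.8059310913086
```

{"method": "arm_command", "body": {
  "xyz": [
    [24.5,-9.5,0],
    [24.5,-9.5,0],
    [0,0,0],
    [0,0,-25],
    [0,0,-25],
    [0,0,-20],
    [0,0,-15],
    [0,0,-12],
    [0,0,-12],
    [0,0,-10],
    [0,0,-5],
    [0,0,0],
    [0,0,0]
  ],
  "spin": [0,0,0,0,0,0,0,0,0,0,0,0,0],
  "jaw": -0.3
}}

```text
time: 6.7
tool_pos: [0.6211, 0.0819, 0.2796]
tool_rot: [3.141, -0.0, 1.216]
contact_force: [0.8, 0.3, 0.2]
opening: 0.032
grip_force: 0.0
```

```bash
python3 -c "
from chk import *
st();bar();st()"
```

```text
{'time': np.float64(6.7), 'tool_pos': array([0.6211, 0.0819, 0.2796]), 'contact_force': array([0.8007, 0.2583, 0.2485]), 'torque': array([-0.0708,  0.118 ,  0.0353]), 'opening': np.float64(0.032), 'grip_force': np.float64(0.0)} yaw 1.2162
pts 721 z pct [0.0789 0.0941 0.1237 0.1306] n>.11: 202
{'time': np.float64(6.75), 'tool_pos': array([0.6211, 0.082 , 0.2798]), 'contact_force': array([-0.3133, -0.3659, -0.4791]), 'torque': array([-0.1264,  0.084 ,  0.0533]), 'opening': np.float64(0.0321), 'grip_force': np.float64(0.0)} yaw 1.2162
```

{"method": "arm_command", "body": {
  "xyz": [
    [0,0,0],
    [0,0,0],
    [0,0,0],
    [0,0,0],
    [0,0,0],
    [0,0,0],
    [0,0,0],
    [0,0,0]
  ],
  "spin": [0,0,0,0,0,0,0,0],
  "jaw": -1,
  "squeeze": 40
}}

```text
time: 7.55
tool_pos: [0.6206, 0.0821, 0.2792]
tool_rot: [-3.141, 0.0, 1.216]
contact_force: [-5.0, 1.2, 5.5]
opening: 0.0134
grip_force: 40.0
```

```bash
python3 -c "
from chk import *
st();bar();st()"
```

```text
{'time': np.float64(7.55), 'tool_pos': array([0.6206, 0.0821, 0.2792]), 'contact_force': array([-5.0316,  1.1733,  5.5157]), 'torque': array([ 0.1648,  0.8737, -0.0813]), 'opening': np.float64(0.0134), 'grip_force': np.float64(39.9973)} yaw 1.2163
pts 687 z pct [0.0789 0.0939 0.123  0.1317] n>.11: 166
{'time': np.float64(7.6), 'tool_pos': array([0.6206, 0.0821, 0.2792]), 'contact_force': array([-4.7301,  1.9607,  4.3486]), 'torque': array([ 0.1859,  0.9119, -0.1396]), 'opening': np.float64(0.0137), 'grip_force': np.float64(39.9972)} yaw 1.2163
```

{"method": "arm_command", "body": {
  "xyz": [
    [-0.5,0.2,0.4],
    [0,0,0],
    [0,0,0],
    [0,0,0],
    [0,0,0],
    [0,0,0],
    [0,0,0],
    [0,0,0],
    [0,0,0],
    [0,0,0],
    [0,0,0]
  ],
  "spin": [0,0,-2,-2,-2,-2,-2,-2,-2,0,0]
}}

```text
time: 8.7
tool_pos: [0.6203, 0.0822, 0.2794]
tool_rot: [-3.141, 0.0, 0.973]
contact_force: [-4.1, 1.4, 3.3]
opening: 0.0137
grip_force: 40.0
```

```bash
python3 -c "
from chk import *
st();bar();st()"
```

```text
{'time': np.float64(8.7), 'tool_pos': array([0.6203, 0.0822, 0.2794]), 'contact_force': array([-4.1051,  1.3765,  3.29  ]), 'torque': array([0.1743, 0.7287, 0.171 ]), 'opening': np.float64(0.0137), 'grip_force': np.float64(40.0328)} yaw 0.9731
pts 725 z pct [0.0792 0.094  0.1234 0.1311] n>.11: 196
{'time': np.float64(8.75), 'tool_pos': array([0.6203, 0.0822, 0.2794]), 'contact_force': array([-4.1889,  1.0836,  3.1028]), 'torque': array([0.0645, 0.7365, 0.2132]), 'opening': np.float64(0.0138), 'grip_force': np.float64(40.0342)} yaw 0.973
```

{"method": "arm_command", "body": {
  "xyz": [
    [-0.2,0.1,0.2],
    [0,0,0],
    [0,0,0],
    [0,0,0],
    [0,0,0],
    [0,0,0],
    [0,0,0],
    [0,0,0],
    [0,0,0],
    [0,0,0],
    [0,0,0],
    [0,0,0],
    [0,0,0]
  ],
  "spin": [-2,-2,-2,-2,-2,-2,-2,-2,-2,-2,-2,-1,-1]
}}

```text
time: 10.05
tool_pos: [0.6202, 0.0823, 0.2795]
tool_rot: [-3.142, 0.0, 0.553]
contact_force: [-3.3, 2.3, 0.9]
opening: 0.0138
grip_force: 40.1
```

```bash
python3 -c "
from chk import *
st()
for i in range(6): read_camera('wrist');st()"
```

```text
{'time': np.float64(10.05), 'tool_pos': array([0.6202, 0.0823, 0.2795]), 'contact_force': array([-3.3283,  2.3092,  0.8514]), 'torque': array([0.1863, 0.5709, 0.2947]), 'opening': np.float64(0.0138), 'grip_force': np.float64(40.1018)} yaw 0.553
{'time': np.float64(10.1), 'tool_pos': array([0.6202, 0.0823, 0.2795]), 'contact_force': array([-3.0267,  2.7415,  1.1272]), 'torque': array([0.1711, 0.6392, 0.316 ]), 'opening': np.float64(0.0138), 'grip_force': np.float64(40.0917)} yaw 0.5518
{'time': np.float64(10.15), 'tool_pos': array([0.6202, 0.0823, 0.2795]), 'contact_force': array([-2.4193,  1.4006,  0.3133]), 'torque': array([0.1605, 0.5554, 0.2982]), 'opening': np.float64(0.0135), 'grip_force': np.float64(40.0747)} yaw 0.5531
{'time': np.float64(10.2), 'tool_pos': array([0.6202, 0.0823, 0.2795]), 'contact_force': array([-1.2251,  2.06  , -0.5215]), 'torque': array([0.191 , 0.5175, 0.2903]), 'opening': np.float64(0.0133), 'grip_force': np.float64(40.0692)} yaw 0.5535
{'time': np.float64(10.25), 'tool_pos': array([0.6202, 0.0823, 0.2795]), 'contact_force': array([-2.086 ,  2.4506,  0.084 ]), 'torque': array([0.1926, 0.5638, 0.2778]), 'opening': np.float64(0.0138), 'grip_force': np.float64(40.0686)} yaw 0.5536
{'time': np.float64(10.3), 'tool_pos': array([0.6202, 0.0823, 0.2795]), 'contact_force': array([-1.9029,  1.3048, -0.9494]), 'torque': array([0.155 , 0.4843, 0.3391]), 'opening': np.float64(0.0138), 'grip_force': np.float64(40.0691)} yaw 0.5534
{'time': np.float64(10.35), 'tool_pos': array([0.6202, 0.0823, 0.2795]), 'contact_force': array([-2.18  ,  1.5503, -0.7202]), 'torque': array([0.1458, 0.5609, 0.2595]), 'opening': np.float64(0.0136), 'grip_force': np.float64(40.0703)} yaw 0.5534
```

{"method": "arm_command", "body": {
  "xyz": [
    [-0.1,0.1,0],
    [0,0,0],
    [0,0,0],
    [0,0,0],
    [0,0,0],
    [0,0,0]
  ],
  "spin": [-1.5,-1.5,-1.5,-1.5,-1,0]
}}

```text
time: 10.95
tool_pos: [0.6201, 0.0824, 0.2795]
tool_rot: [-3.142, 0.0, 0.43]
contact_force: [-0.7, 1.6, -3.6]
opening: 0.0139
grip_force: 40.1
```

```bash
cat > tq.py <<'E'
from cell import *
import numpy as np
a=[]
for i in range(5):
    o=observe();a.append([o["torque"][2],*o["contact_force"],o["tool_rot"][2]])
    if i<4: read_camera("wrist")
a=np.array(a);print("t",o["time"],"tz",a[:,0].round(3),"mean",a.mean(0).round(3),"turned",round(1.2163-a[-1,4],4))
E
python3 tq.py
```

```text
t 11.15 tz [0.251 0.263 0.262 0.249 0.253] mean [ 0.256 -1.063  1.395 -3.656  0.431] turned 0.7854
```

{"method": "arm_command", "body": {
  "xyz": [
    [0,0,-0.3],
    [0,0,0],
    [0,0,0],
    [0,0,0]
  ],
  "spin": [-1,-1,-1,0]
}}

```text
time: 11.55
tool_pos: [0.6201, 0.0824, 0.2795]
tool_rot: [3.141, -0.0, 0.378]
contact_force: [-1.7, 1.1, -2.2]
opening: 0.014
grip_force: 40.1
```

```bash
python3 tq.py
```

```text
t 11.75 tz [0.308 0.277 0.219 0.262 0.201] mean [ 0.253 -1.576  1.168 -1.607  0.378] turned 0.8378
```

{"method": "arm_command", "body": {
  "xyz": [
    [0,0,-0.1],
    [0,0,0],
    [0,0,0],
    [0,0,0]
  ],
  "spin": [-1,-1,-1,0]
}}

```text
time: 12.15
tool_pos: [0.6201, 0.0824, 0.2795]
tool_rot: [3.141, -0.0, 0.325]
contact_force: [-2.0, 0.8, 0.1]
opening: 0.0135
grip_force: 40.1
```

```bash
python3 tq.py
```

```text
t 12.35 tz [0.3   0.284 0.244 0.323 0.263] mean [ 0.283 -2.304  1.089  0.028  0.326] turned 0.8901
```

{"method": "arm_command", "body": {
  "xyz": [
    [-0.1,0,0],
    [0,0,0],
    [0,0,0],
    [0,0,0]
  ],
  "spin": [-1,-1,-1,0]
}}

```text
time: 12.75
tool_pos: [0.6201, 0.0824, 0.2795]
tool_rot: [3.141, -0.001, 0.273]
contact_force: [-1.1, 2.8, 0.5]
opening: 0.0134
grip_force: 40.2
```

```bash
python3 tq.py
```

```text
t 12.95 tz [0.379 0.379 0.377 0.36  0.393] mean [ 0.378 -1.138  2.093  0.804  0.274] turned 0.9425
```

{"method": "arm_command", "body": {
  "xyz": [
    [0,0,0],
    [0,0,0]
  ],
  "spin": [-1,0]
}}

```text
time: 13.15
tool_pos: [0.6201, 0.0824, 0.2795]
tool_rot: [3.141, -0.001, 0.256]
contact_force: [-0.6, 1.7, 1.5]
opening: 0.0136
grip_force: 40.2
```

```bash
python3 tq.py
```

```text
t 13.35 tz [0.422 0.46  0.389 0.416 0.375] mean [ 0.412 -0.852  2.09   1.947  0.256] turned 0.96
```

{"method": "arm_command", "body": {
  "xyz": [
    [0,0,0],
    [0,0,0],
    [0,0,0]
  ],
  "spin": [-0.5,-0.5,0]
}}

```text
time: 13.65
tool_pos: [0.6201, 0.0824, 0.2795]
tool_rot: [3.141, -0.001, 0.239]
contact_force: [-0.5, 2.0, 2.7]
opening: 0.0137
grip_force: 40.2
```

```bash
python3 tq.py
```

```text
t 13.85 tz [0.477 0.455 0.49  0.428 0.503] mean [ 0.471 -0.048  2.066  2.534  0.239] turned 0.9774
```

{"method": "arm_command", "body": {
  "xyz": [
    [0,0,0],
    [0,0,0],
    [0,0,0],
    [0,0,0],
    [0,0,5],
    [0,0,10],
    [0,0,20],
    [0,0,30],
    [0,0,35],
    [0,0,25],
    [0,0,0],
    [0,0,0]
  ],
  "spin": [0,0,0,0,0,0,0,0,0,0,0,0],
  "jaw": -0.3
}}

```text
time: 15.05
tool_pos: [0.6198, 0.0824, 0.4053]
tool_rot: [3.141, -0.002, 0.239]
contact_force: [0.4, 0.8, -0.6]
opening: 0.0322
grip_force: 0.0
```

```bash
python3 - <<'E'
from chk import *
import cv2
st()
P,dd,_=dep();m=(dd>0)&(np.hypot(P[...,0]-.6203,P[...,1]-.0823)<.045)&(abs(P[...,2]-.1235)<.005)
q=P[m];print("bar",q.mean(0).round(4),len(q),np.percentile(q[:,2],[10,50,90]).round(4))
(x,y),(w,h),an=cv2.minAreaRect(q[:,:2].astype(np.float32)*1000);print(x,y,w,h,an)
for n in ("wrist","scene"):
    c=read_camera(n);i=c["img"][:,:,::-1]
    if n=="scene": i=cv2.resize(i[140:320,205:405],None,fx=2.5,fy=2.5)
    cv2.imwrite(f"pics/{n}3.png",i)
E
```

```text
{'time': np.float64(15.05), 'tool_pos': array([0.6198, 0.0824, 0.4053]), 'contact_force': array([ 0.353 ,  0.7971, -0.5738]), 'torque': array([-0.0421,  0.1062,  0.0419]), 'opening': np.float64(0.0322), 'grip_force': np.float64(0.0)} yaw 0.2388
bar [0.6221 0.0831 0.1228] 164 [0.1207 0.123  0.1247]
621.493408203125 82.48780822753906 75.25532531738281 14.248772621154785 14.777085304260254
```

View pics/scene3.png

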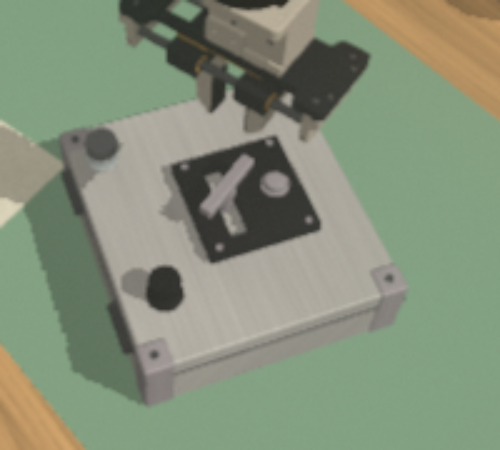

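The scene crop shows the bar out and turned about 54° clockwise from stowed. The button is up, the loupe and pot haven't moved, and the gripper is clear. The torque rose about 0.21 N m above steady friction, which is about 10 N on the stop. Friction can hold that, so I'm handing in.

```bash
python3 -c "
from cell import *
print(hand_in())"
```

```text
the job is handed in; nothing more can be done
None
```

I pressed the button until the T-handle popped out, turned it about 0.95 rad clockwise onto its stop (roughly 10 N on the stop arm, judged from wrist torque), let go and handed the job in; `hand_in()` gave no verdict.

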